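# Clamp an offcut in the ratchet clamp

## Task

Take the plain brown 75 mm long offcut (30 mm wide, 26 mm high) from the bench and lay it flat on the bed of the ratchet clamp, lengthways between the sprung pad and the stop block, and let go of it. Then wind the knob clockwise until you feel the pad take up against the wood and go about one click further, so that it is firm but not crushed, and let go of the knob so that the pawl holds it. Wind by the knob only, do not push the jaw by hand, and leave the other things on the bench where they are.

Things in the scene. Friction and masses are not known exactly. Their poses are not given: they have to be found in the camera images.
- short_offcut: the work: plain brown planed wood, 30 x 75 x 26 mm (x, y, z), 33 g, lying flat on the bench; origin at the centre of its underside, y along its 75 mm length. Grasp it across the 30 mm width.
- ratchet_clamp: plywood bed plate 130 x 260 x 12 mm screwed to the bench with the clamp on it; origin at the centre of its underside, z up, its top (the bed the work lies on) is at z = 12 mm. y is the clamping line: knob axis at y = -80 mm, pad face at first at y = +9 mm, stop block beyond, all on x = 0. Nothing stands beside the work at its long sides.
- knob_grip (a point): on the vertical axis of the round black fluted knob, at the height to grip: knob 40 mm across, from 48 to 84 mm above the bench, this point at 68 mm. Clockwise from above winds the jaw towards the stop by 10 mm per radian, at most 2.7 rad in all from the start (fully unwound). Turning torque: 0.04 Nm return spring, 0 to 0.04 Nm riding over teeth, and 0.010 Nm per newton on the pad.
- pawl_pin (a point): top of the upright pin on which the sprung steel pawl turns, beside the knob's ratchet wheel (30 teeth of 12 degrees, 2.1 mm of jaw travel each; wheel 83 mm across, its top 34 mm above the bench). The return spring turns the wheel back until the pawl catches at the last tooth passed, so the knob may be let go and taken again.
- clamp_jaw: aluminium jaw 44 x 25 mm, top 36 mm above the bench, slides along the clamp's y, driven by the knob; origin in its front face (towards the stop) at bench height, axes as the clamp's. Before it a sprung steel pad 40 wide, 20 high (15 to 35 mm over the bench), its face 14 mm in front of this origin when free; yields up to 8 mm at 4.5 N/mm (9 N per tooth). Not to be pushed by hand.
- stop_near (a point): fixed point of the clamp, on the bed (12 mm up) and on the clamping line, 80 mm beyond the free pad's face: the nearest place the stop's face can have. The wooden stop block (50 x 26 mm, 24 mm high, two bolts) was bolted in its slots with its face 0 to 10 mm beyond this point (y of the clamp), so the 75 mm work has 5 to 15 mm of play. It does not move. Axes as the clamp's.
- long_offcut: bystander: dark paint-flecked stick of wood 28 x 95 x 28 mm, origin at the centre of its underside; leave it alone
- square_offcut: bystander: square pale piece of wood 50 x 50 x 18 mm, origin at the centre of its underside; leave it alone
- nail_tin: bystander: round open tin 74 mm across, 60 mm high; leave it alone
- tape_measure: bystander: tape measure 36 x 72 x 62 mm; leave it alone
- chisel_1: bystander: bench chisel 247 mm long, lying behind the clamp; leave it alone
- spring_clamp: bystander: orange spring clamp lying flat, 67 x 117 x 22 mm; leave it alone
Mind the look-alikes: they are no part of the job. What is shaped like the short_offcut but purple or yellow is not meant.

How it is judged:
By the outcome, as a careful person would: the job done as asked, in the order asked, and still so for the second after the job is handed in, with the robot touching nothing.
It also fails if it takes over 72 s, if anything falls off the work surface, if the arm or the gripper's body presses on something with over 40 N, if the wrist force passes 120 N, or if a joint passes its speed limit or range.

## Robot

A 7-joint arm with a two-finger parallel gripper is mounted at the origin on a cart in front of the work surface, level with it; the furniture and walls round the work are solid. World frame = base frame: x ahead of the robot, y to its left, z up, the work surface at z = 0. Lengths are in m, angles in rad, forces in N, time in s.
With the tool pointing down it reaches from about 0.35 to 0.9 m from the base axis. Payload 8.1 kg.
Tool frame: the origin (TCP) lies midway between the tips of the shut fingers; the grasp point (between the pads) lies 19 mm behind it; z points along the fingers, y is the line along which they close (so a half turn about z gives the same grasp; the last joint's range is limited). The gripper opens to 92 mm and grips with 3 to 60 N. Pads are 19 mm wide; open, the fingers measure 130 mm over their backs; the gripper's body (75 mm by 190 mm) begins 47 mm behind the grasp point.
Start: joints at [-1.333, 0.434, 0.025, 1.573, -0.012, 1.134, -0.075], TCP at [0.209, 0.589, 0.227] pointing down, gripper open.
Joint ranges: [-2.62, 2.62], [-0.44, 2.09], [-1.27, 1.32], [0.08, 2.57], [-1.32, 4.46], [0.12, 2], [-2.74, 2.74]. Speed limits (rad/s): [2.22, 2.22, 3.01, 3.01, 3.14, 3.14, 3.14].

## Interface

Orientations are given as a rotation vector (axis times angle).
In Python, from cell import arm gives the robot as it stands.
- The arm moves only by the tool arm_command, never from a script. Its arguments are lists of equal length, an entry for each row: "dp": the shift along the tool's x, y, z in units of 25 mm (1.0 is 25 mm), a list of three; "angular": the turn, a rotation vector about the tool's x, y, z in units of 0.15 rad (1.0 is 0.15 rad), a list of three; "claw": the opening, from 0 (shut) to 1 (fully open). In form: {"dp": [[x, y, z], ...], "angular": [[rx, ry, rz], ...], "claw": [claw, ...]}. A call has 1 to 10 rows; each row shifts and turns the commanded pose from where the row before left it, along the tool's axes as they then stand; what a row does not reach is not made up. A row lasts 1/10 s, in which the tool goes at most 50 mm and 8.59 degrees, less where a joint would pass 70% of its speed; a pose out of reach is approached as far as the arm can. A call with a number of a shift or a turn outside -1 to 1 is refused whole. A call with a gripper value outside its range is refused whole. The fingers move at their own pace and stop on an object; "force" is the grip in N (left out, the last holds). Time passes only in rows, so rows that do not move let the fingers close. It gives the time, the measured TCP pose, the force, the opening and the grip force at its end, in the units of the state.
- arm.observe(): the state, without advancing time (a new reading comes with each control period).
- arm.get_image(name): name is "scene" or "top" or "wrist"; returns a dict with "frame" (384x512x3 uint8, red, green, blue), "z_map" (384x512 float32, m along the optical axis (not along the pixel's ray), 0 where there is no reading), "K" (3x3 intrinsics, pixels), "R" (3x3) and "t" (3): a world point X has camera coordinates R X + t. Camera axes: x right, y down, z forward; pixel columns grow to the right and rows downward; lengths in m; the calibration is good to about 2 mm. A picture is of the moment at which its call begins.
- arm.sign_off(): hands the job in; it is judged then, once.
The state is a dict: "clock": time; "joints": joint angles; "dq": joint speeds; "joint_efforts": joint torques, N m; "position": TCP position; "ee_rot": TCP orientation; "force": force on the tool from outside, world axes, zero at the start; "ft_torque": the same for the moment, N m; "width": opening from 0.0 (shut) to 1.0 (fully open); "gripper_force": force on a finger pad.
Only numpy, scipy, OpenCV 4.12 (cv2) and the standard library are available. Lean on these libraries where they do the work, as an engineer would, in place of code of your own. Each camera call takes 0.05 s, during which the arm holds its last target. There are 200 camera calls.

## Working session

There is one attempt and no reset: what is moved stays moved. The work goes in short steps, Python scripts to look and compute and a tool call to move; the robot and the scene stay as the last step left them, time stands still between calls to the robot, and variables do not carry over. Pictures are saved under pics/ and viewed, at most 10 in all, crops included, and the job is handed in when it is done.

Besides the shell and the picture viewer there is one more tool, called after ">>>" as name(argument=value, ...) on one line, values as JSON. arm_command: Moves the arm, as the interface text tells. Its arguments: {"type":"object","properties":{"dp":{"type":"array","items":{"type":"array","items":{"type":"number"}}},"angular":{"type":"array","items":{"type":"array","items":{"type":"number"}}},"claw":{"type":"array","items":{"type":"number"}},"force":{"type":"number"}},"required":["dp","angular","claw"]}

```bash
mkdir -p pics; ls
python3 - <<'E'
from cell import arm
import cv2,numpy as np
s=arm.observe(); print({k:np.round(v,3).tolist() for k,v in s.items()})
for n in ("scene","top"):
    d=arm.get_image(n); np.savez(f"pics/{n}0.npz",**d); cv2.imwrite(f"pics/{n}0.png",cv2.resize(d["frame"][:,:,::-1],(800,600),interpolation=cv2.INTER_CUBIC))
E
```

```text
pics
{'clock': 0.0, 'joints': [-1.333, 0.435, 0.025, 1.574, -0.012, 1.134, -0.075], 'dq': [0.0, 0.0, 0.0, -0.001, -0.001, 0.001, -0.0], 'joint_efforts': [0.0, -66.787, 0.985, -31.447, -0.061, 0.043, 0.0], 'position': [0.209, 0.589, 0.226], 'ee_rot': [-0.533, -3.096, 0.002], 'force': [0.555, 1.452, -0.376], 'ft_torque': [0.054, 0.058, 0.031], 'gripper_force': 0.0, 'width': 0.999}
```

View pics/top0.png

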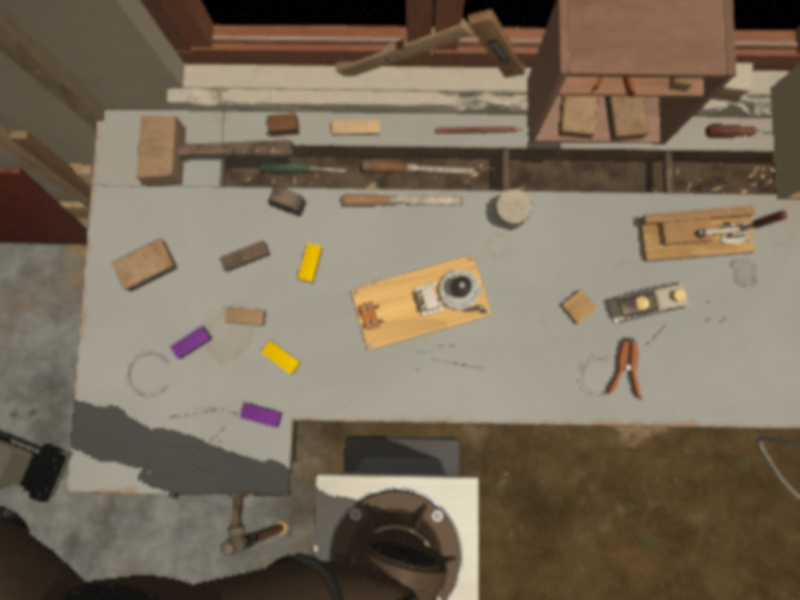

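View pics/scene0.png

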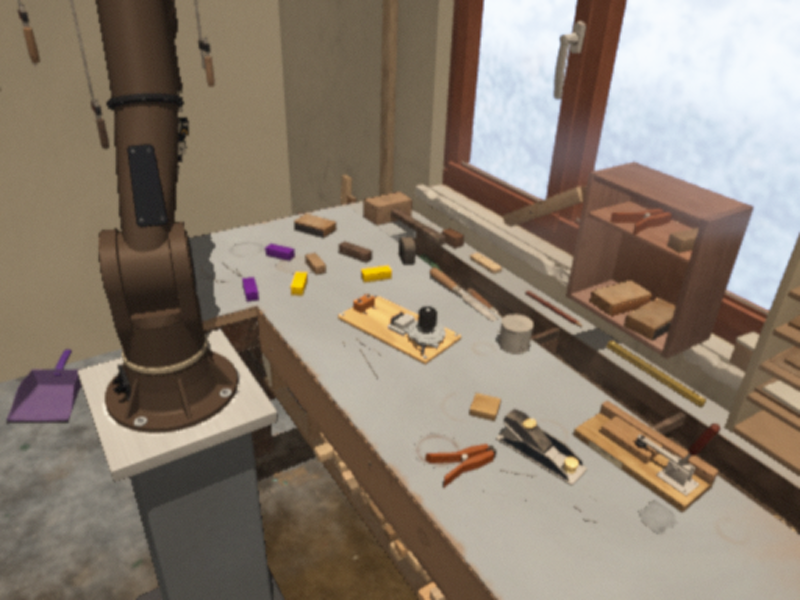

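Candidates (top picture, 800-px scale): plain brown (245,316); dark flecked long_offcut (245,255); purple (190,342) and (262,414); yellow (310,262) and (281,357); square_offcut (578,306). I choose (245,316) and check it in a close crop together with the clamp.

```bash
cat > h.py <<'E'
import numpy as np,cv2
def world(d,u=None,v=None):
    z=d["z_map"]; K=d["K"]
    vv,uu=np.mgrid[:z.shape[0],:z.shape[1]]
    c=np.stack([(uu-K[0,2])/K[0,0]*z,(vv-K[1,2])/K[1,1]*z,z],-1)
    return (c-d["t"])@d["R"]
def at(d,u,v,h):  # pixel ray cut with height h
    r=d["R"].T@np.linalg.inv(d["K"])@np.array([u,v,1.]); c=-d["R"].T@d["t"]
    return c+r*(h-c[2])/r[2]
E
python3 - <<'E'
from h import *
d=dict(np.load("pics/top0.npz")); W=world(d)
f=d["frame"][:,:,::-1]
a=cv2.resize(f[188:218,138:178],(400,300),interpolation=cv2.INTER_CUBIC)
b=cv2.resize(f[158:228,220:320],(800,560),interpolation=cv2.INTER_CUBIC)
a2=np.zeros((300,400,3),np.uint8);
cv2.imwrite("pics/c1.png",np.vstack([cv2.resize(a,(400,300)),]))
cv2.imwrite("pics/c2.png",b)
print("cam",-d["R"].T@d["t"],d["K"][0,0])
# offcut top: points 15..35mm in window
for nm,(v0,v1,u0,u1),lo,hi in (("off",(192,213,140,175),.016,.04),("long",(150,175,138,176),.018,.045),("stop",(188,215,225,248),.028,.05),("jaw",(175,205,262,284),.030,.05),("knob",(170,200,280,310),.07,.1)):
    P=W[v0:v1,u0:u1].reshape(-1,3); P=P[(P[:,2]>lo)&(P[:,2]<hi)]
    r=cv2.minAreaRect((P[:,:2]*1000).astype(np.float32)); print(nm,len(P),np.median(P[:,2]),P.mean(0),r)
print(W[200,200],W[240,250])
E
```

```text
cam [ 0.31833504 -0.02466906  1.32319371] 421.08881074023043
off 240 0.02489652020583924 [0.45688847 0.309171   0.02475701] ((457.34405517578125, 309.8009033203125), (75.2827377319336, 30.276920318603516), 85.31266784667969)
long 286 0.026521533274182604 [0.57924417 0.31612479 0.02649823] ((579.9328002929688, 317.183837890625), (28.692359924316406, 95.48577880859375), 22.857254028320312)
stop 135 0.03533145849756357 [0.46093368 0.06047314 0.03535779] ((461.0604553222656, 60.471500396728516), (49.32755661010742, 25.51248550415039), 17.18223762512207)
jaw 158 0.03470048779539941 [ 0.49865629 -0.0578946   0.03489048] ((500.9036865234375, -63.850189208984375), (46.28368377685547, 69.97393798828125), 27.80000114440918)
knob 144 0.08368013311650213 [ 0.5149159  -0.11683293  0.08303658] ((515.7305297851562, -117.26576232910156), (37.39649200439453, 38.21281051635742), 76.64647674560547)
[ 4.68327975e-01  1.76624716e-01 -7.89714696e-05] [ 0.34509385  0.01577227 -0.0012149 ]
```

View pics/c1.png

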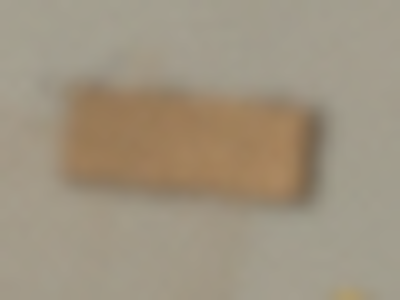

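View pics/c2.png

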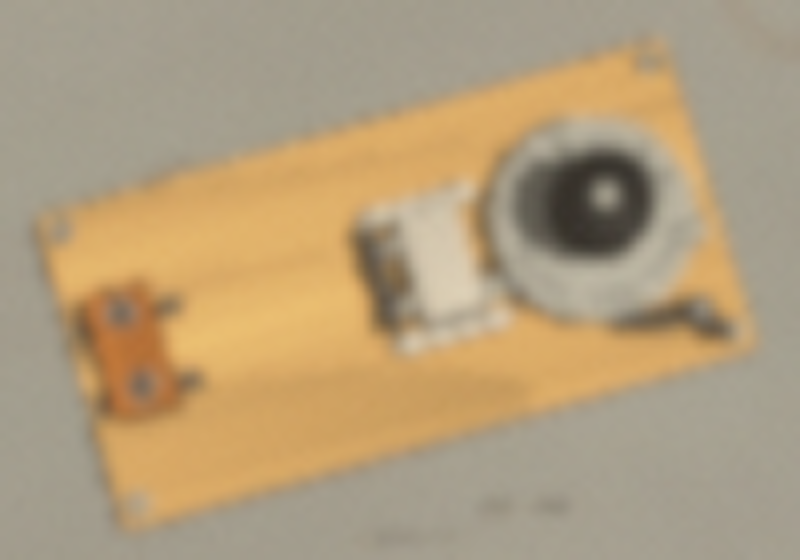

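The crop shows a plain brown offcut, with no flecks and the right 75×30×25 mm size: the target. The second crop shows the clamp, with the stop at about (130,350), jaw and pad at (430,270) and knob at (605,205).

Run:
```python
from h import *
d=dict(np.load("pics/top0.npz")); W=world(d)
P=W[155:230,218:322].reshape(-1,3); P=P[(P[:,2]>.007)&(P[:,2]<.1)]
r=cv2.minAreaRect((P[:,:2]*1000).astype(np.float32)); print("plate",r)
# corners in c2 crop
C=np.array([at(d,220+u/8-.44,158+v/8-.44,.012) for u,v in((35,215),(660,35),(760,345),(125,530))])[:,:2]
c=C.mean(0); print(C.round(4).tolist(),c,[np.linalg.norm(C[i]-C[i-1]).round(4) for i in range(4)])
a=[np.degrees(np.arctan2(*(x)[::-1])) for x in (C[0]-C[1],C[3]-C[2])]; print("yang",a)
K=np.array([.5157,-.1173]);S=np.array([.46106,.06047]); th=np.radians(107.2)
y=np.array([np.cos(th),np.sin(th)]);x=np.array([y[1],-y[0]])
for cc in (c,np.array(r[0])/1e3):
    print("clamp",cc,"knob",(K-cc)@x,(K-cc)@y,"stop face",(S-cc)@x,(S-cc)@y-.013)
```

```text
plate ((501.799560546875, -46.91648864746094), (201.3068084716797, 301.56744384765625), 2.3953866958618164)
[[0.5175, 0.101], [0.5935, -0.1448], [0.4705, -0.1843], [0.3941, 0.0625]] [ 0.49392066 -0.04139311] [np.float64(0.1293), np.float64(0.2572), np.float64(0.1292), np.float64(0.2583)]
yang [np.float64(107.17578846838285), np.float64(107.20122582250768)]
clamp [ 0.49392066 -0.04139311] knob -0.001640946264238888 -0.07895253729921838 stop face -0.0012693359142736066 0.0940247849896774
clamp [ 0.50179956 -0.04691649] knob -0.007534181863750262 -0.07134631729071184 stop face -0.007162571513784976 0.10163100499818394
```

>>> arm_command(dp=[[0,0,0],[0,0,0],[0,0,0],[0,0,0],[0,0,0],[0,0,0],[0,0,0],[0,0,0],[0,0,0],[0,0,0]], angular=[[0,0,1],[0,0,1],[0,0,1],[0,0,1],[0,0,1],[0,0,1],[0,0,1],[0,0,1],[0,0,0.74],[0,0,0]], claw=[0.9,0.8,0.8,0.8,0.8,0.8,0.8,0.8,0.8,0.8], force=20)

```text
clock: 1.1
position: [0.2087, 0.5889, 0.2263]
ee_rot: [2.311, 2.127, -0.001]
force: [-0.4, 0.3, -0.2]
width: 0.801
gripper_force: 0.0
```

```bash
cat > to.py <<'E'
import sys,numpy as np
from cell import arm
from scipy.spatial.transform import Rotation as R
def go(x,y,z,yaw):  # yaw: world direction of tool y, deg (mod 180)
    s=arm.observe(); M=R.from_rotvec(s["ee_rot"]).as_matrix(); p=np.array(s["position"])
    D=lambda a:np.array([[0,np.cos(a),0],[0,np.sin(a),0],[0,0,-1]])
    best=None
    for k in(0,180):
        a=np.radians(yaw+k); T=np.column_stack([[-np.sin(a)*-1*-1,np.cos(a),0],[np.cos(a),np.sin(a),0],[0,0,-1]])
        T[:,0]=np.cross(T[:,1],T[:,2]); w=R.from_matrix(M.T@T).as_rotvec()
        if best is None or np.linalg.norm(w)<np.linalg.norm(best): best=w
    print("t",round(s["clock"],2),"pos",p.round(4),"yaw",np.degrees(np.arctan2(M[1,1],M[0,1])).round(2),"J",np.round(s["joints"],2),"w",round(s["width"],3),"F",np.round(s["force"],1),"tau",np.round(s["ft_torque"],3),"g",s["gripper_force"])
    print("dp total units",(M.T@(np.array([x,y,z])-p)/.025).round(2),"ang units",(best/.15).round(2))
if __name__=="__main__": go(*map(float,sys.argv[1:5]))
E
python3 to.py 0.4573 0.3098 0.12 -4.7
```

```text
t 1.1 pos [0.2087 0.5889 0.2263] yaw -4.73 J [-1.54  0.44  0.32  1.59 -0.15  1.13 -1.26] w 0.801 F [-0.4  0.3 -0.2] tau [-0.059  0.104  0.026] g 0.0
dp total units [-10.3   10.83   4.26] ang units [ 0.    0.01 -0.  ]
```

>>> arm_command(dp=[[-0.5,0.5,0],[-0.9,0.9,0],[-1,1,0],[-1,1,0.3],[-1,1,0.5],[-1,1,0.5],[-1,1,0.6],[-1,1,0.6],[-1,1,0.6],[-0.8,1,0.5]], angular=[[0,0,0],[0,0,0],[0,0,0],[0,0,0],[0,0,0],[0,0,0],[0,0,0],[0,0,0],[0,0,0],[0,0,0]], claw=[0.8,0.8,0.8,0.8,0.8,0.8,0.8,0.8,0.8,0.8])

```text
clock: 2.1
position: [0.4255, 0.3375, 0.1362]
ee_rot: [2.307, 2.131, -0.001]
force: [0.7, 0.7, 0.3]
width: 0.796
gripper_force: 0.0
```

>>> arm_command(dp=[[-0.7,0.8,0.3],[-0.4,0.5,0.3],[0,0.1,0],[0,0,0],[0,0,0]], angular=[[0,0,0],[0,0,0],[0,0,0],[0,0,0],[0,0,0]], claw=[0.8,0.8,0.8,0.8,0.8])

```text
clock: 2.6
position: [0.4566, 0.3114, 0.1221]
ee_rot: [-2.307, -2.132, -0.001]
force: [-0.1, 0.1, -0.1]
width: 0.8
gripper_force: 0.0
```

```bash
python3 to.py 0.4573 0.3098 0.12 -4.7
python3 - <<'E'
from h import *
from cell import arm
d=arm.get_image("wrist"); np.savez("pics/w1.npz",**d); cv2.imwrite("pics/w1.png",d["frame"][:,:,::-1])
W=world(d); P=W.reshape(-1,3); m=(P[:,2]>.017)&(P[:,2]<.035)&(abs(P[:,0]-.457)<.045)&(abs(P[:,1]-.31)<.05)
print(m.sum(),cv2.minAreaRect((P[m][:,:2]*1000).astype(np.float32)),np.median(P[m][:,2]))
E
```

```text
t 2.6 pos [0.4566 0.3114 0.1221] yaw -4.53 J [-0.97  0.44  0.37  1.9  -0.21  0.84 -0.57] w 0.8 F [-0.1  0.1 -0.1] tau [-0.042  0.088  0.02 ] g 0.0
dp total units [-0.06  0.03  0.08] ang units [-0.   -0.01  0.02]
2416 ((459.00299072265625, 310.7263488769531), (74.56941986083984, 30.000993728637695), 85.37098693847656) 0.02554218882012902
```

View pics/w1.png

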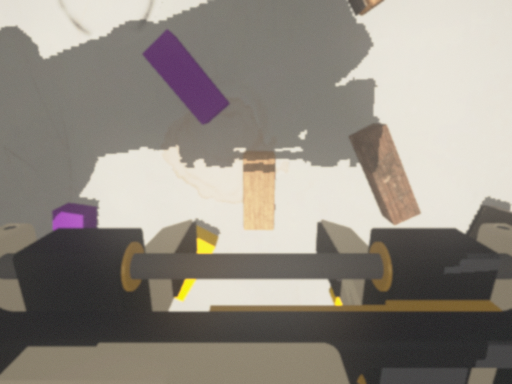

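The picture shows the plain brown offcut at (259,190), centred between the fingers at (170,265) and (350,265), with nothing in the fingers' way. Descend and grasp.

>>> arm_command(dp=[[-0.04,0.07,0.4],[0,0,0.7],[0,0,0.8],[0,0,0.8],[0,0,0.8],[0,0,0.6],[0,0,0.4],[0,0,0.18],[0,0,0],[0,0,0]], angular=[[0,0,0],[0,0,0],[0,0,0],[0,0,0],[0,0,0],[0,0,0],[0,0,0],[0,0,0],[0,0,0],[0,0,0]], claw=[0.8,0.8,0.8,0.8,0.8,0.8,0.8,0.8,0.8,0.8])

```text
clock: 3.65
position: [0.4592, 0.3097, 0.0052]
ee_rot: [2.309, 2.13, 0.001]
force: [0.0, 0.4, 0.0]
width: 0.801
gripper_force: 0.0
```

>>> arm_command(dp=[[0,0,0],[0,0,0],[0,0,0],[0,0,0],[0,0,0],[0,0,0],[0,0,0],[0,0,0]], angular=[[0,0,0],[0,0,0],[0,0,0],[0,0,0],[0,0,0],[0,0,0],[0,0,0],[0,0,0]], claw=[0.6,0.45,0.35,0.25,0.2,0.2,0.2,0.2], force=20)

```text
clock: 4.45
position: [0.4589, 0.3094, 0.0048]
ee_rot: [-2.31, -2.13, -0.0]
force: [0.2, -0.3, 0.6]
width: 0.324
gripper_force: 20.0
```

>>> arm_command(dp=[[0,0,-0.2],[0,0,-0.5],[0,0,-0.7],[0,0,-0.8],[0,0,-0.8],[0,0,-0.6],[0,0,-0.4],[0,0,0]], angular=[[0,0,0],[0,0,0],[0,0,0],[0,0,0],[0,0,0],[0,0,0],[0,0,0],[0,0,0]], claw=[0.2,0.2,0.2,0.2,0.2,0.2,0.2,0.2])

```text
clock: 5.25
position: [0.4596, 0.31, 0.1065]
ee_rot: [-2.31, -2.13, -0.005]
force: [-0.2, 0.2, -0.1]
width: 0.324
gripper_force: 20.0
```

>>> arm_command(dp=[[0,0,0],[0,0,0],[0,0,0],[0,0,0]], angular=[[0,0,-0.6],[0,0,-0.8],[0,0,-0.8],[0,0,-0.35]], claw=[0.2,0.2,0.2,0.2])

```text
clock: 5.65
position: [0.4584, 0.309, 0.1041]
ee_rot: [-1.857, -2.534, 0.002]
force: [0.2, -0.3, 0.2]
width: 0.329
gripper_force: 20.0
```

```bash
python3 to.py 0.4775 0.007 0.1 17.2
```

```text
t 5.65 pos [0.4584 0.309  0.1041] yaw 17.53 J [-0.88  0.46  0.26  1.91 -0.16  0.8  -0.23] w 0.329 F [ 0.2 -0.3  0.2] tau [-0.05   0.033 -0.013] g 19.999507069587708
dp total units [-11.75  -2.91   0.17] ang units [-0.01  0.    0.04]
```

>>> arm_command(dp=[[-0.6,-0.2,0],[-1,-0.3,0],[-1,-0.3,0],[-1,-0.3,0],[-1,-0.3,0],[-1,-0.3,0],[-1,-0.3,0],[-1,-0.3,0],[-1,-0.3,0],[-1,-0.2,0]], angular=[[0,0,0],[0,0,0],[0,0,0],[0,0,0],[0,0,0],[0,0,0],[0,0,0],[0,0,0],[0,0,0],[0,0,0]], claw=[0.2,0.2,0.2,0.2,0.2,0.2,0.2,0.2,0.2,0.2])

```text
clock: 6.65
position: [0.462, 0.0571, 0.1044]
ee_rot: [-1.866, -2.526, 0.002]
force: [0.4, -0.6, -0.2]
width: 0.322
gripper_force: 20.0
```

>>> arm_command(dp=[[-0.9,-0.1,0],[-0.7,0,0],[-0.4,0,0],[-0.15,0,0],[0,0,0],[0,0,0],[0,0,0]], angular=[[0,0,0],[0,0,0],[0,0,0],[0,0,0],[0,0,0],[0,0,0],[0,0,0]], claw=[0.2,0.2,0.2,0.2,0.2,0.2,0.2])

```text
clock: 7.35
position: [0.4766, 0.0083, 0.1047]
ee_rot: [-1.861, -2.531, -0.0]
force: [-0.5, -0.7, -0.1]
width: 0.325
gripper_force: 20.0
```

```bash
python3 to.py 0.4775 0.007 0.06 17.2
python3 - <<'E'
from h import *
from cell import arm
d=arm.get_image("wrist"); np.savez("pics/w2.npz",**d); cv2.imwrite("pics/w2.png",d["frame"][:,:,::-1])
E
```

```text
t 7.35 pos [0.4766 0.0083 0.1047] yaw 17.34 J [-0.37  0.36  0.31  2.09 -0.16  0.72  0.34] w 0.325 F [-0.5 -0.7 -0.1] tau [-0.094  0.067 -0.014] g 19.99990940093994
dp total units [-0.06  0.02  1.79] ang units [-0.   -0.    0.02]
```

View pics/w2.png

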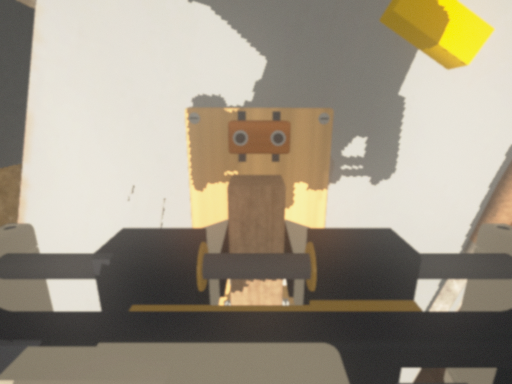

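The wrist picture shows the work in hand, its far end at (256,176), parallel to the bed; the stop's near face is at (260,154). I measure both from this same camera.

Run:
```python
from h import *
d=dict(np.load("pics/w2.npz")); W=world(d)
th=np.radians(107.2); y=np.array([np.cos(th),np.sin(th)]);x=np.array([y[1],-y[0]]); c=np.array([.4926,-.0418])
L=lambda P:np.stack([(P[...,:2]-c)@x,(P[...,:2]-c)@y,P[...,2]],-1)*1000
Q=L(W)
for v in (110,125,140,150,153,156,160,170,174,178,190,210,225,285,290,295,300,303): print(v,Q[v,256].round(1),Q[v,236].round(1))
def ext(nm,m):
    P=Q[m]; r=cv2.minAreaRect(P[:,:2].astype(np.float32)); print(nm,m.sum(),"x",np.percentile(P[:,0],[1,99]).round(1),"y",np.percentile(P[:,1],[1,99]).round(1),"z",np.median(P[:,2]).round(1),r)
vv,uu=np.mgrid[:384,:512]
ext("stop",(vv<170)&(uu>215)&(uu<305)&(Q[...,2]>30)&(Q[...,2]<42))
ext("wood",(vv>165)&(vv<228)&(uu>222)&(uu<292)&(Q[...,2]>112)&(Q[...,2]<135))
ext("bed",(vv>100)&(vv<225)&(uu>180)&(uu<340)&(Q[...,2]>8)&(Q[...,2]<16))
ext("near",(vv>280)&(vv<306)&(uu>215)&(uu<300)&(Q[...,2]>20)&(Q[...,2]<45))
```

```text
110 [ -0.7 127.5  11. ] [-18.  127.5  10.8]
125 [ -0.7 116.   34.9] [-16.5 116.   35.3]
140 [ -0.6 104.4  36.5] [-16.4 104.7  39.3]
150 [-0.6 96.5 36.8] [-16.7  96.4  36.1]
153 [-0.6 93.8 34.9] [-17.   93.6  33.8]
156 [-0.6 87.8 12.1] [-18.6  87.7  11.3]
160 [-0.6 84.1 11.3] [-18.6  84.2  12. ]
170 [-0.6 75.  12.1] [-18.8  74.8  11.4]
174 [-0.6 71.1 11. ] [-18.8  71.4  12.7]
178 [ -0.5  90.9 110.6] [-11.7  90.8 110.5]
190 [ -0.5  88.1 125.5] [-10.7  88.1 125.6]
210 [ -0.5  77.2 124.9] [-10.8  77.4 125.6]
225 [ -0.5  69.1 125.9] [-11.   69.  125.7]
285 [ -0.4  32.8 125.7] [-11.6  32.8 125.7]
290 [ -0.4  29.1 125.1] [-11.6  29.9 126.2]
295 [ -0.4  26.5 126. ] [-11.8  25.6 124.8]
300 [ -0.4  22.9 125.6] [-11.7  23.1 126. ]
303 [ -0.3  20.2 124.7] [-11.8  21.1 126. ]
stop 2035 x [-22.4  26.1] y [ 93.8 119.1] z 35.6 ((1.8776054382324219, 106.36853790283203), (50.049983978271484, 25.58175277709961), 0.16895368695259094)
wood 2815 x [-15.1  14.4] y [64.1 91. ] z 125.4 ((-0.16860008239746094, 76.89378356933594), (39.02658462524414, 28.943523406982422), 0.9273933172225952)
bed 11500 x [-61.6  65.3] y [ 23.8 129.2] z 11.5 ((1.9460906982421875, 75.7137222290039), (130.18362426757812, 108.66690826416016), 0.13238802552223206)
near 85 x [-30.7  34.7] y [-57.  -34.4] z 28.4 ((2.6465492248535156, -44.74250411987305), (23.507291793823242, 66.44796752929688), 87.51254272460938)
```

>>> arm_command(dp=[[-0.07,0.08,0.2],[0,0,0.4],[0,0,0.6],[0,0,0.6],[0,0,0.6],[0,0,0.4],[0,0,0.3],[0,0,0.2],[0,0,0.1],[0,0,0]], angular=[[0,0,0],[0,0,0],[0,0,0],[0,0,0],[0,0,0],[0,0,0],[0,0,0],[0,0,0],[0,0,0],[0,0,0]], claw=[0.2,0.2,0.2,0.2,0.2,0.2,0.2,0.2,0.2,0.2])

```text
clock: 8.4
position: [0.4793, 0.0063, 0.0197]
ee_rot: [-1.863, -2.53, -0.0]
force: [-0.2, -0.0, 0.0]
width: 0.324
gripper_force: 20.0
```

>>> arm_command(dp=[[0,0,0.06],[0,0,0.03],[0,0,0]], angular=[[0,0,0],[0,0,0],[0,0,0]], claw=[0.2,0.2,0.2])

```text
clock: 8.7
position: [0.4794, 0.0063, 0.0176]
ee_rot: [1.863, 2.53, 0.0]
force: [0.2, 0.1, -0.6]
width: 0.325
gripper_force: 20.0
```

```bash
python3 to.py 0.4775 0.007 0.0168 17.2
```

```text
t 8.7 pos [0.4794 0.0063 0.0176] yaw 17.27 J [-0.31  0.51  0.24  2.15 -0.24  0.51  0.42] w 0.325 F [ 0.2  0.1 -0.6] tau [-0.077 -0.02   0.054] g 19.999978244304657
dp total units [ 0.05 -0.06  0.03] ang units [0.   0.   0.01]
```

>>> arm_command(dp=[[0,0,0.03],[0,0,0],[0,0,0],[0,0,0],[0,0,0],[0,0,0],[0,0,0]], angular=[[0,0,0],[0,0,0],[0,0,0],[0,0,0],[0,0,0],[0,0,0],[0,0,0]], claw=[0.2,0.2,0.36,0.42,0.5,0.6,0.6])

```text
clock: 9.4
position: [0.4793, 0.0063, 0.0167]
ee_rot: [1.863, 2.53, 0.0]
force: [-0.2, -0.2, -0.1]
width: 0.587
gripper_force: 0.0
```

>>> arm_command(dp=[[0,0,-0.3],[0,0,-0.7],[0,0,-1],[0,0,-1],[0,0,-1],[0,0,-0.8],[0,0,-0.5],[0,0,-0.2],[0,0,0],[0,0,0]], angular=[[0,0,0],[0,0,0],[0,0,0],[0,0,0],[0,0,0],[0,0,0],[0,0,0],[0,0,0],[0,0,0],[0,0,0]], claw=[0.6,0.6,0.6,0.6,0.8,0.9,0.9,0.9,0.9,0.9])

```text
clock: 10.4
position: [0.4788, 0.0063, 0.1538]
ee_rot: [-1.862, -2.529, 0.001]
force: [-0.4, -0.3, 0.6]
width: 0.901
gripper_force: 0.0
```

```bash
cat >> h.py <<'E'
th=np.radians(107.2); y_=np.array([np.cos(th),np.sin(th)]);x_=np.array([y_[1],-y_[0]]); c_=np.array([.4926,-.0418])
L=lambda P:np.stack([(P[...,:2]-c_)@x_,(P[...,:2]-c_)@y_,P[...,2]],-1)*1000
E
python3 to.py 0.5162 -0.1182 0.15 17.2
python3 - <<'E'
from h import *
from cell import arm
for n in("wrist","top"):
    d=arm.get_image(n); np.savez(f"pics/{n}3.npz",**d)
    f=d["frame"][:,:,::-1]
    cv2.imwrite(f"pics/{n}3.png",f if n=="wrist" else cv2.resize(f[158:228,220:320],(800,560),interpolation=cv2.INTER_CUBIC))
E
```

```text
t 10.4 pos [0.4788 0.0063 0.1538] yaw 17.27 J [-0.4   0.29  0.34  2.03 -0.13  0.84  0.31] w 0.901 F [-0.4 -0.3  0.6] tau [-0.036  0.045 -0.   ] g 0.0
dp total units [-5.2  -0.05  0.15] ang units [-0.   -0.    0.01]
```

View pics/wrist3.png

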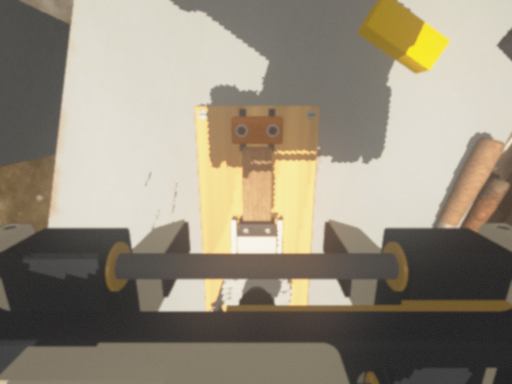

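The wrist picture shows the work flat on the bed at (257,185), between the stop (257,130) and the pad (257,220). Now to the knob.

>>> arm_command(dp=[[-0.3,0,0],[-0.7,0,0],[-0.9,0,0],[-0.9,0,0],[-0.9,0,0],[-0.8,0,0],[-0.5,0,0],[-0.2,0,0],[0,0,0],[0,0,0]], angular=[[0,0,0],[0,0,0],[0,0,0],[0,0,0],[0,0,0],[0,0,0],[0,0,0],[0,0,0],[0,0,0],[0,0,0]], claw=[0.9,0.9,0.9,0.9,0.9,0.9,0.9,0.9,0.9,0.9])

```text
clock: 11.5
position: [0.5176, -0.1169, 0.154]
ee_rot: [-1.861, -2.53, -0.0]
force: [0.2, -0.1, 0.8]
width: 0.899
gripper_force: 0.0
```

```bash
python3 to.py 0.5162 -0.1182 0.049 17.2
python3 - <<'E'
from h import *
from cell import arm
d=dict(np.load("pics/wrist3.npz")); Q=L(world(d)); vv,uu=np.mgrid[:384,:512]
prev=None
for v in range(136,246,1):
    q=Q[v,257]
    if prev is not None and abs(q[2]-prev[2])>4: print(v,prev.round(1),q.round(1))
    prev=q
d=arm.get_image("wrist"); np.savez("pics/w4.npz",**d); cv2.imwrite("pics/w4.png",d["frame"][:,:,::-1])
P=world(d).reshape(-1,3); m=(P[:,2]>.074)&(P[:,2]<.095)&(np.hypot(P[:,0]-.516,P[:,1]+.118)<.035)
print(m.sum(),P[m].mean(0) if m.any() else "", cv2.minEnclosingCircle((P[m][:,:2]*1000).astype(np.float32)) if m.any() else "")
d=dict(np.load("pics/top3.npz")); P=world(d).reshape(-1,3); m=(P[:,2]>.078)&(P[:,2]<.095)&(np.hypot(P[:,0]-.516,P[:,1]+.118)<.035)
print(m.sum(),cv2.minEnclosingCircle((P[m][:,:2]*1000).astype(np.float32)),P[m].mean(0))
E
```

```text
t 11.5 pos [ 0.5176 -0.1169  0.154 ] yaw 17.32 J [-0.16  0.37  0.37  1.92 -0.17  0.89  0.6 ] w 0.899 F [ 0.2 -0.1  0.8] tau [-0.073  0.041  0.005] g 0.0
dp total units [-0.03 -0.07  4.2 ] ang units [-0.   -0.    0.01]
144 [ 1.9 93.9 34.8] [ 2.  90.3 11.2]
147 [ 2.  88.2 11.3] [ 2.  88.2 19.6]
148 [ 2.  88.2 19.6] [ 1.9 88.4 30. ]
149 [ 1.9 88.4 30. ] [ 1.9 88.3 36.7]
185 [ 2.  52.9 36.5] [  1.2 124.2 311.4]
186 [  1.2 124.2 311.4] [ 2.  51.2 38.1]
221 [ 2.1 13.5 35.9] [ 2.1  8.9 27.3]
229 [ 2.1  4.1 35.2] [ 2.2 -5.  17.2]
232 [ 2.2 -5.5 21.6] [ 2.1 -4.7 26.2]
235 [ 2.1 -5.4 29.9] [ 2.1 -4.7 33.9]
1605 [ 0.51726306 -0.11569671  0.08403155] ((517.6001586914062, -117.57718658447266), 20.44782829284668)
133 ((515.821533203125, -116.74893188476562), 20.203414916992188) [ 0.51559675 -0.11735543  0.0837146 ]
```

View pics/w4.png

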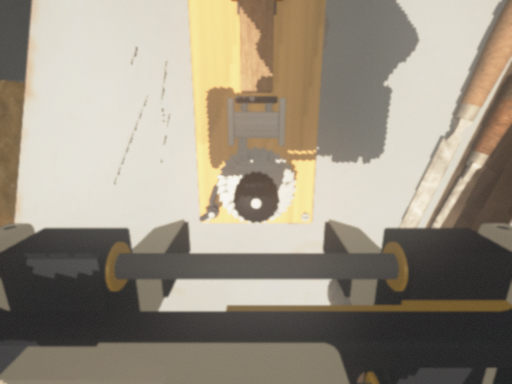

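The knob is at (256,200), the pawl pin at about (211,213), and the jaw at (256,115). I check the pin's height before lowering the fingers.

Run:
```python
from h import *
d=dict(np.load("pics/w4.npz")); Q=L(world(d))
q=Q[190:226,196:222].reshape(-1,3); q=q[q[:,2]>18]; print(q[np.argsort(-q[:,2])[:12]].round(0).tolist())
d=dict(np.load("pics/top3.npz")); Q=L(world(d)); m=(Q[...,2]>16)&(Q[...,0]<-25)&(Q[...,0]>-60)&(Q[...,1]<-50)&(Q[...,1]>-130)
print(Q[m].round(0).tolist()); print(L(np.array([.517,-.1173,.07])))
```

```text
[[2.0, -5.0, 312.0], [2.0, -5.0, 312.0], [-41.0, -108.0, 42.0], [-41.0, -109.0, 42.0], [-47.0, -107.0, 42.0], [-43.0, -107.0, 42.0], [-42.0, -108.0, 42.0], [-45.0, -110.0, 42.0], [-44.0, -105.0, 42.0], [-45.0, -107.0, 42.0], [-42.0, -106.0, 42.0], [-47.0, -109.0, 42.0]]
[[-25.0, -108.0, 35.0], [-25.0, -98.0, 36.0], [-26.0, -101.0, 34.0], [-27.0, -104.0, 35.0], [-28.0, -107.0, 31.0], [-26.0, -88.0, 37.0], [-27.0, -91.0, 36.0], [-27.0, -94.0, 33.0], [-28.0, -98.0, 30.0], [-29.0, -100.0, 33.0], [-30.0, -103.0, 33.0], [-26.0, -78.0, 34.0], [-26.0, -82.0, 27.0], [-28.0, -85.0, 32.0], [-29.0, -87.0, 36.0], [-29.0, -90.0, 32.0], [-31.0, -93.0, 39.0], [-31.0, -96.0, 32.0], [-32.0, -99.0, 37.0], [-26.0, -66.0, 35.0], [-26.0, -70.0, 26.0], [-27.0, -72.0, 31.0], [-28.0, -75.0, 34.0], [-29.0, -78.0, 32.0], [-30.0, -80.0, 37.0], [-31.0, -83.0, 34.0], [-32.0, -86.0, 36.0], [-33.0, -89.0, 36.0], [-33.0, -93.0, 30.0], [-34.0, -96.0, 32.0], [-34.0, -99.0, 26.0], [-26.0, -56.0, 32.0], [-27.0, -59.0, 34.0], [-28.0, -62.0, 35.0], [-29.0, -64.0, 38.0], [-29.0, -68.0, 33.0], [-30.0, -71.0, 32.0], [-30.0, 
[... 962 characters left out ...]
16.0], [-45.0, -99.0, 31.0], [-45.0, -102.0, 31.0], [-47.0, -104.0, 35.0], [-48.0, -106.0, 44.0], [-48.0, -110.0, 36.0], [-39.0, -68.0, 37.0], [-41.0, -78.0, 26.0], [-43.0, -80.0, 34.0], [-43.0, -83.0, 32.0], [-44.0, -86.0, 30.0], [-45.0, -89.0, 32.0], [-46.0, -92.0, 34.0], [-47.0, -95.0, 33.0], [-47.0, -98.0, 30.0], [-49.0, -101.0, 33.0], [-49.0, -104.0, 32.0], [-51.0, -106.0, 36.0], [-51.0, -110.0, 31.0], [-52.0, -112.0, 35.0], [-40.0, -66.0, 17.0], [-55.0, -112.0, 33.0], [-56.0, -114.0, 35.0], [-57.0, -118.0, 32.0], [-51.0, -92.0, 16.0], [-59.0, -114.0, 32.0], [-59.0, -117.0, 28.0], [-46.0, -64.0, 19.0], [-59.0, -109.0, 19.0], [-59.0, -86.0, 18.0]]
[  0.98283426 -79.33879276  70.        ]
```

>>> arm_command(dp=[[-0.02,-0.02,0.3],[0,0,0.6],[0,0,0.7],[0,0,0.7],[0,0,0.7],[0,0,0.6],[0,0,0.4],[0,0,0.12],[0,0,0],[0,0,0]], angular=[[0,0,0],[0,0,0],[0,0,0],[0,0,0],[0,0,0],[0,0,0],[0,0,0],[0,0,0],[0,0,0],[0,0,0]], claw=[0.8,0.75,0.75,0.75,0.75,0.75,0.75,0.75,0.75,0.75])

```text
clock: 12.55
position: [0.5179, -0.1185, 0.0517]
ee_rot: [1.862, 2.529, 0.001]
force: [0.8, 0.5, 0.1]
width: 0.749
gripper_force: 0.0
```

>>> arm_command(dp=[[0,0,0],[0,0,0],[0,0,0],[0,0,0],[0,0,0],[0,0,0],[0,0,0]], angular=[[0,0,0],[0,0,0],[0,0,0],[0,0,0],[0,0,0],[0,0,0],[0,0,0]], claw=[0.6,0.5,0.45,0.4,0.35,0.3,0.3], force=30)

```text
clock: 13.25
position: [0.5178, -0.1184, 0.0514]
ee_rot: [1.862, 2.53, 0.001]
force: [0.6, 1.0, 0.8]
width: 0.43
gripper_force: 30.0
```

```bash
python3 to.py 0.517 -0.1173 0.051 17.2
```

```text
t 13.25 pos [ 0.5178 -0.1184  0.0514] yaw 17.28 J [-0.11  0.51  0.32  2.01 -0.25  0.66  0.67] w 0.43 F [0.6 1.  0.8] tau [ 0.038 -0.036 -0.011] g 30.00032365322113
dp total units [ 0.05 -0.02  0.02] ang units [0.   0.   0.01]
```

>>> arm_command(dp=[[0,0,0],[0,0,0],[0,0,0],[0,0,0],[0,0,0],[0,0,0],[0,0,0],[0,0,0],[0,0,0],[0,0,0]], angular=[[0,0,0.5],[0,0,0.5],[0,0,0.5],[0,0,0.5],[0,0,0.5],[0,0,0.5],[0,0,0.5],[0,0,0.5],[0,0,0.5],[0,0,0]], claw=[0.3,0.3,0.3,0.3,0.3,0.3,0.3,0.3,0.3,0.3])

```text
clock: 14.25
position: [0.5177, -0.1184, 0.0514]
ee_rot: [2.596, 1.769, 0.0]
force: [0.4, -0.1, 4.0]
width: 0.43
gripper_force: 30.0
```

```bash
cat > jaw.py <<'E'
from h import *
from cell import arm
d=arm.get_image("wrist"); np.savez("pics/wj.npz",**d); Q=L(world(d))
d2=arm.get_image("top"); Q2=L(world(d2)); np.savez("pics/tj.npz",**d2)
for n,q in(("wrist",Q),("top",Q2)):
    m=(abs(q[...,0]-1)<12)&(q[...,2]>31)&(q[...,2]<44)&(q[...,1]>18)&(q[...,1]<130); P=q[m]
    h,e=np.histogram(P[:,1],bins=np.arange(18,130,1)); print(n,m.sum(),"empty y:",[int(a) for a,b in zip(e,h) if b==0])
    m=(abs(q[...,0]-1)<20)&(q[...,2]>30)&(q[...,2]<44)&(q[...,1]>-45)&(q[...,1]<22); h,e=np.histogram(q[m][:,1],bins=np.arange(-45,22,1)); print("   jaw side",h.tolist())
E
python3 to.py 0.517 -0.1173 0.051 17.2; python3 jaw.py
```

```text
t 14.25 pos [ 0.5177 -0.1184  0.0514] yaw -21.46 J [-0.24  0.54  0.51  2.02 -0.41  0.68  0.15] w 0.43 F [ 0.4 -0.1  4. ] tau [0.004 0.139 0.093] g 30.001424252986908
dp total units [ 0.03 -0.04  0.02] ang units [ 0.   0.  -4.5]
wrist 5824 empty y: [91, 98, 99, 100, 101, 102, 103, 104, 105, 106, 107, 108, 109, 110, 111, 112, 113, 114, 115, 116, 117, 118, 119, 120, 121, 122, 123, 124, 125, 126, 127, 128]
   jaw side [83, 84, 59, 44, 28, 12, 1, 0, 0, 0, 0, 0, 0, 0, 0, 0, 0, 0, 0, 0, 0, 48, 101, 103, 102, 101, 101, 105, 104, 104, 108, 101, 107, 105, 103, 109, 104, 108, 106, 112, 106, 111, 107, 110, 106, 102, 32, 0, 1, 0, 0, 0, 0, 0, 144, 120, 111, 115, 103, 109, 149, 102, 96, 94, 94, 94]
top 55 empty y: [18, 19, 20, 21, 22, 23, 24, 25, 26, 27, 28, 29, 30, 31, 32, 33, 34, 35, 36, 37, 38, 39, 40, 41, 42, 43, 44, 45, 46, 47, 48, 49, 50, 51, 52, 53, 54, 55, 56, 57, 58, 59, 60, 61, 62, 63, 64, 65, 66, 67, 68, 69, 70, 71, 72, 73, 74, 75, 76, 77, 78, 79, 80, 81, 82, 83, 86, 91, 92, 93, 120, 121, 122, 123, 124, 125, 126, 127, 128]
   jaw side [0, 0, 0, 0, 0, 0, 0, 0, 0, 0, 0, 0, 0, 0, 0, 0, 0, 0, 0, 0, 0, 0, 0, 0, 0, 0, 0, 0, 0, 0, 0, 0, 0, 0, 0, 0, 0, 0, 0, 0, 0, 0, 0, 0, 0, 0, 0, 0, 0, 0, 0, 0, 0, 0, 0, 0, 0, 0, 0, 0, 0, 0, 0, 0, 0, 0]
```

>>> arm_command(dp=[[0,0,0],[0,0,0],[0,0,0]], angular=[[0,0,0.5],[0,0,0.5],[0,0,0]], claw=[0.3,0.3,0.3])

```text
clock: 14.65
position: [0.5176, -0.1185, 0.0514]
ee_rot: [2.721, 1.57, 0.0]
force: [-0.6, 1.0, 6.1]
width: 0.432
gripper_force: 30.0
```

```bash
python3 to.py 0.517 -0.1173 0.051 17.2
```

```text
t 14.65 pos [ 0.5176 -0.1185  0.0514] yaw -30.03 J [-0.27  0.55  0.55  2.02 -0.45  0.69  0.04] w 0.432 F [-0.6  1.   6.1] tau [ 0.024  0.213 -0.062] g 30.001429617404938
dp total units [ 0.03 -0.04  0.01] ang units [ 0.  -0.  -5.5]
```

>>> arm_command(dp=[[0,0,0],[0,0,0],[0,0,0]], angular=[[0,0,0.5],[0,0,0.5],[0,0,0]], claw=[0.3,0.3,0.3])

```text
clock: 14.95
position: [0.5176, -0.1185, 0.0513]
ee_rot: [-2.831, -1.362, -0.0]
force: [-0.9, 0.8, 6.2]
width: 0.427
gripper_force: 30.0
```

```bash
python3 to.py 0.517 -0.1173 0.051 17.2
```

```text
t 14.95 pos [ 0.5176 -0.1185  0.0513] yaw -38.6 J [-0.3   0.56  0.59  2.02 -0.48  0.7  -0.07] w 0.427 F [-0.9  0.8  6.2] tau [0.035 0.266 0.103] g 30.00145822763443
dp total units [ 0.02 -0.05  0.01] ang units [ 0.   -0.   -6.49]
```

>>> arm_command(dp=[[0,0,0],[0,0,0]], angular=[[0,0,0.6],[0,0,0]], claw=[0.3,0.3])

```text
clock: 15.15
position: [0.5176, -0.1184, 0.0514]
ee_rot: [-2.889, -1.233, -0.0]
force: [-1.0, 0.5, 6.1]
width: 0.429
gripper_force: 30.0
```

```bash
python3 to.py 0.517 -0.1173 0.051 17.2
```

```text
t 15.15 pos [ 0.5176 -0.1184  0.0514] yaw -43.77 J [-0.32  0.57  0.62  2.02 -0.5   0.7  -0.14] w 0.429 F [-1.   0.5  6.1] tau [0.056 0.254 0.052] g 30.001685321331024
dp total units [ 0.02 -0.05  0.01] ang units [ 0.   -0.   -7.09]
```

```bash
python3 jaw.py | grep -A1 wrist; python3 -c "
from cell import arm
for i in range(6): arm.get_image('top'); print(arm.observe()['ft_torque'][2])"
```

```text
wrist 5005 empty y: [95, 96, 97, 98, 99, 100, 101, 102, 103, 104, 105, 106, 107, 108, 109, 110, 111, 112, 113, 114, 115, 116, 117, 118, 119, 120, 121, 122, 123, 124, 125, 126, 127, 128]
   jaw side [78, 68, 50, 42, 19, 10, 0, 0, 0, 0, 0, 0, 0, 0, 0, 0, 0, 0, 0, 0, 0, 0, 0, 0, 0, 128, 96, 102, 90, 98, 97, 95, 93, 99, 94, 96, 99, 95, 95, 98, 99, 104, 95, 94, 106, 97, 101, 100, 89, 71, 8, 0, 0, 0, 0, 0, 33, 185, 97, 101, 104, 97, 108, 138, 93, 89]
0.07767417463816878
0.10424458769156562
0.05267643167193651
0.10365839000051205
0.08122751047642918
0.05515248209738974
```

The work now touches the stop (the gap is gone) and the pad has just begun to yield. About one click further is due.

>>> arm_command(dp=[[0,0,0],[0,0,0],[0,0,0]], angular=[[0,0,0.5],[0,0,0.5],[0,0,0]], claw=[0.3,0.3,0.3])

```text
clock: 15.85
position: [0.5175, -0.1184, 0.0514]
ee_rot: [-2.973, -1.014, -0.0]
force: [-1.6, 1.6, 6.7]
width: 0.429
gripper_force: 30.0
```

```bash
cat > tq.py <<'E'
from cell import arm
import numpy as np
t=[]
for i in range(8): arm.get_image('top'); t.append(arm.observe()['ft_torque'][2])
print("tau z",np.mean(t).round(3),np.std(t).round(3))
E
python3 tq.py; python3 to.py 0.517 -0.1173 0.051 17.2
```

```text
tau z 0.149 0.026
t 16.25 pos [ 0.5175 -0.1184  0.0514] yaw -52.18 J [-0.34  0.58  0.66  2.02 -0.54  0.72 -0.25] w 0.43 F [-1.2  1.2  5.7] tau [0.102 0.252 0.164] g 30.00079572200775
dp total units [ 0.01 -0.05  0.01] ang units [-0.   -0.   -8.07]
```

>>> arm_command(dp=[[0,0,0],[0,0,0],[0,0,0]], angular=[[0,0,0.4],[0,0,0.4],[0,0,0]], claw=[0.3,0.3,0.3])

```text
clock: 16.55
position: [0.5175, -0.1184, 0.0514]
ee_rot: [-3.028, -0.835, 0.0]
force: [-0.9, 0.7, 7.0]
width: 0.43
gripper_force: 30.0
```

```bash
python3 tq.py; python3 to.py 0.517 -0.1173 0.051 17.2; python3 jaw.py|grep -A1 wrist
```

```text
tau z 0.189 0.033
t 16.95 pos [ 0.5175 -0.1184  0.0514] yaw -59.05 J [-0.36  0.59  0.69  2.03 -0.56  0.72 -0.35] w 0.43 F [-0.1  0.3  5.8] tau [0.099 0.302 0.155] g 30.00082165002823
dp total units [ 0.   -0.05  0.01] ang units [-0.   -0.   -8.87]
wrist 3923 empty y: [86, 87, 88, 89, 90, 91, 92, 93, 94, 95, 96, 97, 98, 99, 100, 101, 102, 103, 104, 105, 106, 107, 108, 109, 110, 111, 112, 113, 114, 115, 116, 117, 118, 119, 120, 121, 122, 123, 124, 125, 126, 127, 128]
   jaw side [60, 54, 43, 29, 16, 6, 0, 0, 0, 0, 0, 0, 0, 0, 0, 0, 0, 0, 0, 0, 0, 0, 0, 0, 0, 0, 0, 82, 123, 90, 83, 83, 80, 80, 86, 91, 81, 88, 86, 86, 94, 85, 84, 94, 93, 90, 87, 90, 86, 97, 81, 83, 17, 1, 0, 0, 36, 201, 89, 91, 81, 93, 107, 145, 77, 74]
```

Torque has risen from about 0.08 to 0.19 Nm, i.e. roughly 13 N on the pad and about a click past take-up. I let go gently and check that the pawl holds.

>>> arm_command(dp=[[0,0,0],[0,0,0],[0,0,0],[0,0,0],[0,0,0],[0,0,0],[0,0,0]], angular=[[0,0,-0.3],[0,0,-0.2],[0,0,0],[0,0,0],[0,0,0],[0,0,0],[0,0,0]], claw=[0.3,0.3,0.3,0.5,0.65,0.75,0.75])

```text
clock: 17.75
position: [0.5174, -0.1185, 0.0511]
ee_rot: [-2.995, -0.947, 0.001]
force: [-0.7, -0.1, 0.0]
width: 0.712
gripper_force: 0.0
```

>>> arm_command(dp=[[0,0,-0.3],[0,0,-0.7],[0,0,-0.9],[0,0,-0.9],[0,0,-0.8],[0,0,-0.6],[0,0,-0.4],[0,0,0],[0,0,0]], angular=[[0,0,0],[0,0,0],[0,0,0],[0,0,0],[0,0,0],[0,0,0],[0,0,0],[0,0,0],[0,0,0]], claw=[0.75,0.75,0.75,0.75,0.75,0.75,0.75,0.75,0.75])

```text
clock: 18.65
position: [0.5173, -0.1183, 0.1659]
ee_rot: [-2.995, -0.947, 0.0]
force: [-0.2, 0.3, -1.0]
width: 0.752
gripper_force: 0.0
```

```bash
python3 to.py 0.517 -0.1173 0.15 17.2; python3 jaw.py|grep -A1 wrist
python3 - <<'E'
from h import *
d=dict(np.load("pics/wj.npz")); f=d["frame"][:,:,::-1]
cv2.imwrite("pics/w6.png",f)
E
```

```text
t 18.65 pos [ 0.5173 -0.1183  0.1659] yaw -54.91 J [-0.47  0.43  0.82  1.93 -0.38  0.95 -0.43] w 0.752 F [-0.2  0.3 -1. ] tau [-0.109  0.125 -0.011] g 0.0
dp total units [ 0.01 -0.04  0.64] ang units [-0.   -0.   -8.39]
wrist 2366 empty y: [119, 120, 121, 122, 123, 124, 125, 126, 127, 128]
   jaw side [32, 24, 21, 12, 6, 2, 0, 0, 0, 0, 0, 0, 0, 0, 0, 0, 0, 0, 0, 0, 0, 0, 0, 0, 0, 0, 4, 55, 34, 37, 40, 36, 35, 33, 37, 37, 35, 38, 36, 33, 38, 34, 34, 41, 38, 36, 39, 35, 36, 39, 30, 24, 5, 0, 0, 0, 6, 61, 37, 34, 38, 36, 33, 51, 33, 28]
```

View pics/w6.png

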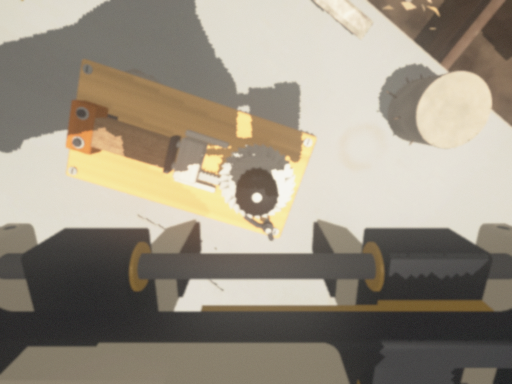

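The picture shows the work at (135,140) tight against the stop (85,128). The jaw (200,160) stayed where it was wound to, so the pawl holds, with the pad compressed about 2 to 2.5 mm. The gripper is clear of everything.

```bash
python3 -c "
from cell import arm
print(arm.sign_off())"
```

```text
the job is handed in; nothing more can be done
None
```

The brown offcut is clamped lengthways between the pad and the stop, about one click past take-up (roughly 10 N on the pad); the pawl is holding, the other things were left alone, and the job was handed in at about 19 s, with no verdict shown.

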